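# Close the draught shield and tare the balance

## Robot

A 6-joint arm with a two-finger parallel gripper is mounted at the origin on a cart in front of the work surface, level with it; the furniture and walls round the work are solid. World frame = base frame: x ahead of the robot, y to its left, z up, the work surface at z = 0. Lengths are in mm, angles in rad, forces in N, time in s.
With the tool pointing down it reaches from about 400 to 925 mm from the base axis. Payload 12.5 kg.
Tool frame: the origin (TCP) lies where the fingers leave the gripper's body, on its centre line; the fingertips stand 78 mm ahead of it and the grasp point (between the pads) lies 59 mm ahead of it; z points along the fingers, y is the direction in which the jaws open and shut (so a half turn about z gives the same grasp; the last joint's range is limited). The gripper opens to 95 mm and grips with 3 to 60 N. Pads are 20 mm wide; open, the fingers measure 119 mm over their backs; the gripper's body (75 mm by 180 mm) begins 59 mm behind the grasp point.
Start: joints at [-1.244, 0.491, 1.559, -0, 1.092, -0.106], TCP at [262.156, -567.373, 292.261] pointing down, gripper open.
Joint ranges: [-3.1, 3.1], [-0.84, 2.19], [0.05, 2.79], [-1.13, 4.28], [0.06, 2.93], [-2.69, 2.69]. Speed limits (rad/s): [2.22, 2.22, 2.79, 3.14, 3.14, 3.14].

## Interface

Orientations are given as [roll, pitch, yaw] about the fixed x, y, z axes, in that order (R = Rz(yaw) Ry(pitch) Rx(roll)).
In Python, from cell import env, viewer, ticket, search_frame gives the robot as it stands.
- The arm moves only by the shell command python3 -m inch 'ROWS'. ROWS is a JSON object of lists of equal length, an entry for each row: "hand": the opening, from 0 (shut) to 1 (fully open); "delta_pos": the shift along the tool's x, y, z in cm, a list of three; "turn": the turn about the tool's z in rad. A call has 1 to 20 rows; each row shifts and turns the commanded pose from where the row before left it, along the tool's axes as they then stand; what a row does not reach is not made up. A row lasts 1/10 s, in which the tool goes at most 50 mm and 8.59 degrees, less where a joint would pass 70% of its speed; a pose out of reach is approached as far as the arm can. A call is refused whole if a number of a shift passes 5 or a number of a turn 0.15, either way. A call with a gripper value outside its range is refused whole. The fingers move at their own pace and stop on an object; the grip force is fixed at half the most. Time passes only in rows, so rows that do not move let the fingers close. It gives the time, the measured TCP pose, the force and the opening at its end, in the units of the state.
- env.state(): the state, without advancing time (a new reading comes with each control period).
- viewer.read_camera(name): name is "scene" or "side" or "wrist"; returns (picture, depth): 480x640x3 uint8, blue, green, red; 480x640 float32, mm along the optical axis (not along the pixel's ray), 0 where there is no reading.
- viewer.get_calibration(name): a dict with "fx", "fy", "cx", "cy" (pixels), "T" (4x4, takes a point from camera to world coordinates). Camera axes: x right, y down, z forward; pixel columns grow to the right and rows downward; lengths in mm; the calibration is good to about 2 mm. A picture is of the moment at which its call begins: read the wrist's pose just before it. get_calibration takes no time and is no camera call; for the wrist camera it gives the pose at the moment of the call.
- ticket.job_done(): hands the job in, once; it reports no verdict.
Trained networks look in the newest picture that a camera, given by its name, has taken for a name from the list of things; names that differ only in an ending like _2 or _b are one class to them, and where a whole thing is asked for, a point or a joint stands for the part that bears it (a point fixed in the world has none). Each returns a list of dicts, best first, with "p" (0 to 1); they miss things now and then, are a little off and sometimes report something else, mostly with a low value. They report only what shows in the picture. A call takes as long as a camera call. They do not tell look-alikes from the thing itself.
- search_frame(camera, label): "centre" ([column, row] in pixels, amid what is visible of it).
The state is a dict: "t": time; "joints": joint angles; "qvel": joint speeds; "tau": joint torques, N m; "eef_pos": TCP position; "tcp_rot": TCP orientation; "ft_force": force on the tool from outside, world axes, zero at the start; "moment": the same for the moment, N m; "opening": opening from 0.0 (shut) to 1.0 (fully open).
Only numpy, scipy, OpenCV 4.12 (cv2) and the standard library are available. Lean on these libraries where they do the work, as an engineer would, in place of code of your own. Each camera call takes 0.05 s, during which the arm holds its last target.

## Task

Tare the laboratory balance with the empty metal cup on its pan. With light pushes of the fingertips, slide the glass roof of its draught shield fully shut toward the front, and only then press the long bar-shaped key on the console all the way down and let it spring back. Leave the other three keys alone, leave the cup standing on the pan, do not disturb the things beside the balance, and withdraw clear of everything.

Things in the scene. Friction and masses are not known exactly. Their poses are not given: they have to be found in the camera images.
- balance: White laboratory balance, fixed, 300 x 210 mm, 144 mm high. Origin: on the worktop under it; x points to its rear, y to its left, z up. x -164 to -60 mm: console sloping up to the rear by 10 degrees (43 to 61 mm high) with a display and one row of four keys. x -60 to 70, y -77 to 77 mm: glass weighing chamber, 144 mm high. Behind it a housing, to x 136 mm.
- shield_grip (a point): Middle of the rear face of the black upright grip bar at the front edge of the sliding glass roof; moves with it. The bar is 60 mm long (balance y), 9 mm thick (balance x); its top is 10 mm above this point, the glass behind it 15 mm below. Fingertips set behind it (balance +x side) push the roof shut toward the console (balance -x).
- shield (a joint): Opening of the sliding roof in m: 0 shut against its stop, 0.085 fully open to the rear. About 1.2 N of friction; it stays where it is left.
- tare_key_top (a point): Middle of the top face of the long bar-shaped tare key, 46 mm (balance y) by 17 mm, standing 6 mm above the console. It is the only long key; second from the left in the row seen from the front.
- tare_key (a joint): Travel of the tare key in m, 0 released to 0.004 fully down, square to the sloping console (a press straight down works). Springs back; 1.5 N starts it, 3.9 N holds it fully down.
- power_key_top (a point): Middle of the top of the round key, 16 mm across, at the left end of the row; 68 mm to the left of the tare key. Not to be pressed.
- power_key (a joint): Travel of the round key, m, like the tare key's.
- menu_key_top (a point): Middle of the top of the inner of two small square keys (14 mm), 62 mm to the right of the tare key. Not to be pressed.
- menu_key (a joint): Travel of the inner square key, m, like the tare key's.
- print_key_top (a point): Middle of the top of the outer small square key (14 mm), 94 mm to the right of the tare key. Not to be pressed.
- print_key (a joint): Travel of the outer square key, m, like the tare key's.
- pan (a point): Middle of the top of the round steel weighing pan, 86 mm across, 68 mm above the worktop inside the chamber.
- sample_cup: Empty metal sample cup, 52 mm across, 37 mm high, loose on the pan. Origin: centre of its underside. Stays where it is.
- cup_lid: Grey round lid with a knob, 55 mm across, 20 mm high, loose on the worktop to the left of the balance. Origin: centre of its underside.
- weight_200: Brass check weight with a knob, 30 mm across, 51 mm high, loose on the worktop to the left of the balance. Origin: centre of its underside.
- vial_0: Small glass vial with a black cap, 28 mm across, 60 mm high, loose on the worktop to the left of the balance. Origin: centre of its underside.
Things that resemble listed ones, but are neither listed nor needed, are in the scene too. What is meant by the sample_cup is not yellow, and is the larger of those in its own colour.

How it is judged (in metres and radians):
On the way, in this order (a step that is already met when the one before it is completed fails the run):
1. the glass roof is slid shut (value of joint shield below 0.002 m), for 0.2 s.
2. the tare key is pressed down with the roof shut (value of joint tare_key above 0.003 m and value of joint shield below 0.003 m), for 0.05 s.
At the end, for the whole second after the job is handed in: The roof is shut to within 3 mm of its stop, the tare key has sprung back, no other key is down, the cup stands upright on the pan within 6 mm of where it was, and the lid, the check weight and the vial are within 10 mm of where they were (value of joint shield below 0.003 m and value of joint each of tare_key, power_key, menu_key, print_key below 0.0008 m and distance of sample_cup from where it was at the start of the episode below 0.006 m and horizontal distance between sample_cup and pan below 0.025 m and angle between sample_cup's own z axis and vertical below 0.1 rad and linear speed of sample_cup below 0.01 m/s and distance of each of cup_lid, weight_200, vial_0 from where it was at the start of the episode below 0.01 m); the robot touches nothing.
It fails at once if the tare key was pressed while the draught shield was open (value of joint tare_key above 0.002 m and value of joint shield above 0.006 m).
It fails at once if another key than the tare key was pressed (value of joint any of power_key, menu_key, print_key above 0.0015 m).
It fails at once if the key, the roof or the balance was pushed or gripped harder than 25 N (contact force between the arm and tare_key above 25 N or contact force between the arm and shield above 25 N or contact force between the arm and balance above 25 N).
It fails at once if the cup was touched, lifted, tipped or shifted (contact force between the arm and sample_cup above 0.5 N or distance of sample_cup from where it was at the start of the episode above 0.008 m or angle between sample_cup's own z axis and vertical above 0.2 rad).
It fails at once if the lid, the check weight or the vial was moved or lifted (distance of any of cup_lid, weight_200, vial_0 from where it was at the start of the episode above 0.01 m).
It also fails if it takes over 38 s, if anything falls off the work surface, if the arm or the gripper's body presses on something with over 40 N, if the wrist force passes 120 N, or if a joint passes its speed limit or range.

## Working session

There is one attempt and no reset: what is moved stays moved. The work goes in short steps, Python scripts to look and compute and a shell command to move; the robot and the scene stay as the last step left them, time stands still between calls to the robot, and variables do not carry over. Pictures are saved under pics/ and viewed, and the job is handed in when it is done.

```bash
mkdir -p pics; ls; python3 - <<'E'
from cell import env, viewer, ticket, search_frame
import cv2,json
print(env.state())
for n in ["scene","side","wrist"]:
    p,d=viewer.read_camera(n); cv2.imwrite(f"pics/{n}0.png",p)
    c=viewer.get_calibration(n); print(n,c)
    if n!="wrist":
        for l in ["balance","shield_grip","tare_key_top","sample_cup"]:
            print(l,search_frame(n,l)[:3])
E
```

```text
pics
{'t': 0.0, 'joints': array([-1.24363125e+00,  4.91577466e-01,  1.55945763e+00, -1.89748734e-05,
        1.09168016e+00, -1.05654516e-01]), 'qvel': array([-8.08792532e-04, -2.23271311e-03, -3.91432622e-05,  2.23635960e-04,
        2.72873203e-04,  4.07804803e-04]), 'tau': array([-2.01046321e-03, -6.12645149e+01, -2.58183521e+01,  6.91264146e-02,
        4.81540232e-02, -1.45543781e-04]), 'eef_pos': array([ 262.08127909, -567.22414612,  291.64775269]), 'tcp_rot': array([-3.14047453e+00, -1.01653384e-04,  4.32828288e-01]), 'ft_force': array([-0.1999883 ,  0.22150904, -0.18816212]), 'moment': array([-0.01296318,  0.01720852, -0.0445969 ]), 'opening': 1.0040101828130608}
scene {'fx': 582.8352749946783, 'fy': 582.8352749946783, 'cx': 331.46070074264765, 'cy': 229.01124230554106, 'T': array([[-5.29537152e-01, -6.58292638e-01,  5.35015146e-01,
         1.67637345e+01],
       [-8.48179121e-01,  4.00836111e-01, -3.46298412e-01,
         2.84880725e+02],
       [ 1.35123049e-02, -6.37166552e-01, -7.70607684e-01,
         7.95605391e+02],
       [ 0.00000000e+00,  0.00000000e+00,  0.000000
[... 732 characters left out ...]
000000e+00,
         1.00000000e+00]])}
balance [{'centre': [380.4, 290.8], 'p': 0.69}]
shield_grip [{'centre': [425.5, 245.6], 'p': 0.57}]
tare_key_top [{'centre': [295.3, 289.4], 'p': 0.58}]
sample_cup [{'centre': [246.8, 310.4], 'p': 0.87}]
wrist {'fx': 400.69592106869146, 'fy': 400.69592106869146, 'cx': 318.79160822025386, 'cy': 236.7191526029496, 'T': array([[ 4.19688995e-01, -8.70379000e-01, -2.57490861e-01,
         3.34817421e+02],
       [-9.07667964e-01, -4.02485956e-01, -1.18928225e-01,
        -5.34209730e+02],
       [-1.23825533e-04,  2.83629073e-01, -9.58934061e-01,
         3.84307648e+02],
       [ 0.00000000e+00,  0.00000000e+00,  0.00000000e+00,
         1.00000000e+00]])}
```

View pics/scene0.png

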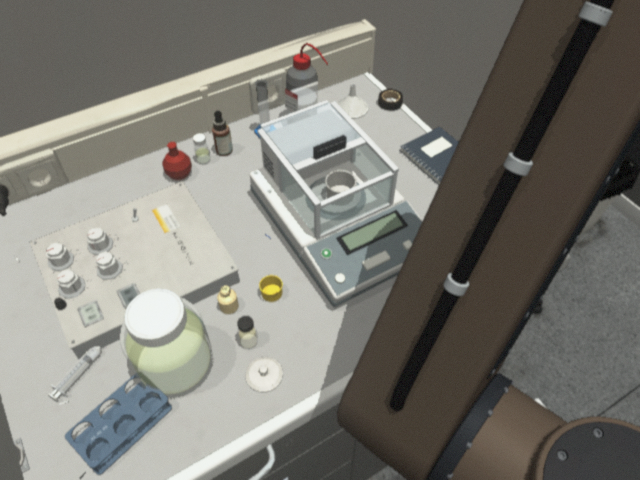

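View pics/side0.png

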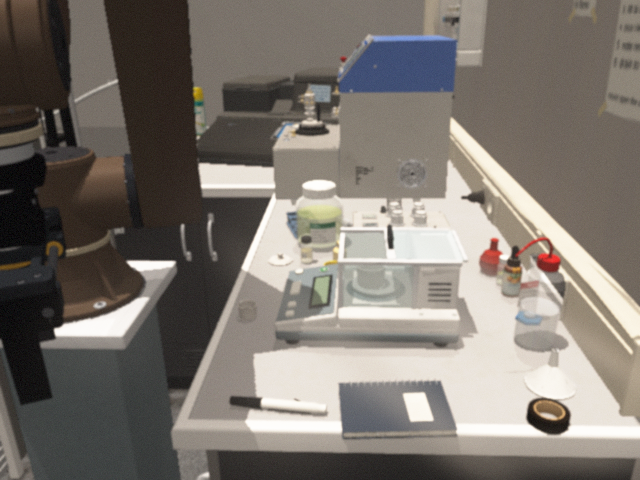

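The scene picture shows the balance at about (330,200). The grip bar is at (330,146) and the cup in the chamber at (340,183). A yellow look-alike cup is at (270,288), and the side view shows a small clear cup at (247,311). The scene view of the console's right end is blocked by the arm.

```bash
cat > h.py <<'E'
import numpy as np,cv2
from cell import env, viewer, ticket, search_frame
def cloud(n):
    p,d=viewer.read_camera(n);c=viewer.get_calibration(n)
    v,u=np.mgrid[0:480,0:640]
    P=np.stack([(u-c['cx'])/c['fx']*d,(v-c['cy'])/c['fy']*d,d],-1)
    return p,d,P@c['T'][:3,:3].T+c['T'][:3,3],c
def proj(c,X):
    X=np.atleast_2d(X);q=(X-c['T'][:3,3])@c['T'][:3,:3]
    return np.stack([q[:,0]/q[:,2]*c['fx']+c['cx'],q[:,1]/q[:,2]*c['fy']+c['cy']],-1)
def pixplane(c,u,v,z):
    r=c['T'][:3,:3]@np.array([(u-c['cx'])/c['fx'],(v-c['cy'])/c['fy'],1]);o=c['T'][:3,3]
    return o+r*(z-o[2])/r[2]
E
python3 - <<'E'
from h import *
np.set_printoptions(precision=1,suppress=True)
p,d,W,c=cloud("scene")
cv2.imwrite("pics/s1.png",cv2.resize(p[90:310,230:450],None,fx=2.7,fy=2.7,interpolation=cv2.INTER_CUBIC))
p2,d2,W2,c2=cloud("side")
cv2.imwrite("pics/s2.png",cv2.resize(p2[215:355,265:475],None,fx=3.5,fy=3.5,interpolation=cv2.INTER_CUBIC))
np.savez("w.npz",W=W,W2=W2)
for u,v in [(330,143),(330,148),(316,155),(345,140),(262,143),(395,180),(320,230),(376,258),(340,277),(326,253),(398,244),(370,230)]: print(u,v,W[v,u])
print('side')
for u,v in [(390,228),(390,240),(392,248),(400,240),(320,290),(295,289)]: print(u,v,W2[v,u])
E
```

```text
330 143 [600.7 -86.9 171.9]
330 148 [601.4 -87.5 160.5]
316 155 [601.5 -61.4 157.8]
345 140 [ 602.5 -116.6  163.2]
262 143 [703.1 -15.6 126.1]
395 180 [ 518.8 -160.5  121.1]
320 230 [524.7 -22.1  75.2]
376 258 [443.4 -76.5  55.3]
340 277 [442.4  -8.2  55.2]
326 253 [491.7 -13.1  57.6]
398 244 [ 449.8 -124.7   52.3]
370 230 [494.4 -99.7  57.6]
side
390 228 [606.5 -82.3 166.6]
390 240 [ 604.3 -119.7  159.6]
392 248 [ 608.2 -117.3  144.5]
400 240 [625.4 -69.  139.5]
320 290 [486.8 -99.5  57.2]
295 289 [441.6 -86.3  52.2]
```

View pics/s1.png

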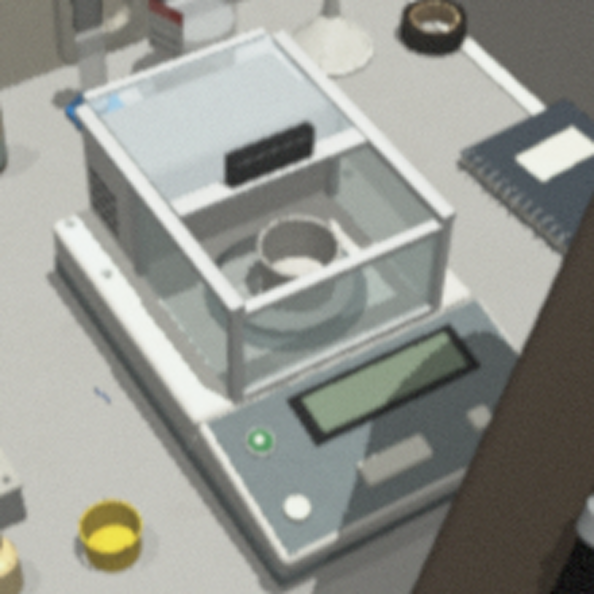

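View pics/s2.png

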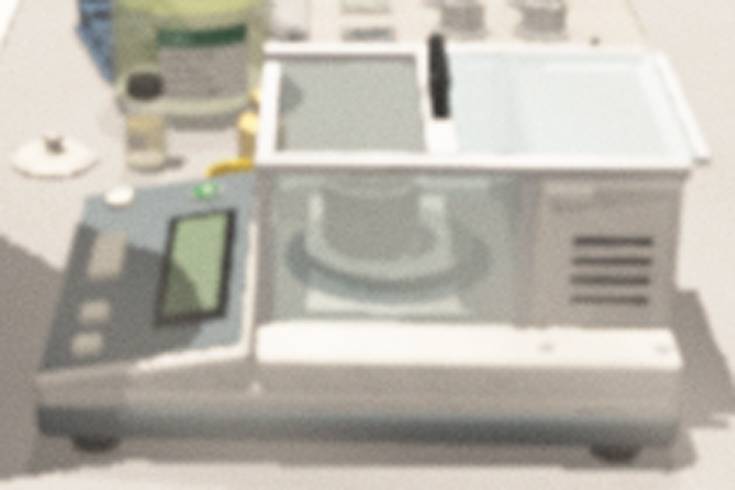

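```bash
python3 - <<'E'
from h import *
np.set_printoptions(precision=1,suppress=True)
f=np.load("w.npz");W,W2=f['W'],f['W2']
for n,W in (("scene",W),("side",W2)):
    p,d=viewer.read_camera(n)
    m=(p.max(-1)<90)&(W[...,2]>140)&(W[...,2]<180)&(W[...,0]>540)&(W[...,0]<660)&(abs(W[...,1]+88)<50)
    Q=W[m];print(n,len(Q),np.percentile(Q,[2,10,50,90,98],axis=0))
    A=np.c_[Q[:,1],np.ones(len(Q))];print('x=a y+b',np.linalg.lstsq(A,Q[:,0],rcond=None)[0])
    t=Q[Q[:,2]>np.percentile(Q[:,2],80)];print('top',t.mean(0))
    # white frame/roof surface heights
    m=(W[...,2]>130)&(W[...,2]<156)&(W[...,0]>480)&(W[...,0]<760)&(abs(W[...,1]+88)<110)&(p.min(-1)>170)
    Q=W[m];print('white',len(Q),np.percentile(Q,[1,5,50,95,99],axis=0))
c=viewer.get_calibration("scene");c2=viewer.get_calibration("side")
print('tare',pixplane(c,376.7,260.4,54),pixplane(c2,265+108/3.5,215+254/3.5,54))
print('power',pixplane(c,340.4,278,54),pixplane(c2,265+118/3.5,215+196/3.5,54))
print('menu',pixplane(c,230+480/2.7,90+416/2.7,54),pixplane(c2,265+95/3.5,215+311/3.5,54))
# chamber front-top corners
for a in [(236,303),(450,213),(80,108),(272,35)]: print(pixplane(c,230+a[0]/2.7,90+a[1]/2.7,144))
E
```

```text
scene 378 [[ 600.1 -114.9  149.2]
 [ 601.1 -110.8  151.5]
 [ 602.7  -86.6  162.8]
 [ 606.   -64.   169. ]
 [ 608.3  -60.4  170.5]]
x=a y+b [  0. 605.]
top [604.6 -89.5 169.3]
white 4692 [[ 521.6 -165.3  135.7]
 [ 525.8 -161.1  137.9]
 [ 656.8  -83.5  143.9]
 [ 718.1  -17.4  146. ]
 [ 724.1  -13.9  146.8]]
side 76 [[ 601.7 -120.5  146.9]
 [ 602.7 -119.6  149.3]
 [ 604.6 -115.   163.1]
 [ 606.9  -82.2  166. ]
 [ 607.9  -73.2  166.6]]
x=a y+b [ -0.  604.5]
top [605.7 -95.6 166.1]
white 3077 [[ 522.1 -166.6  130.7]
 [ 528.3 -164.1  133.6]
 [ 652.1 -101.9  140.4]
 [ 717.7  -18.1  141.9]
 [ 723.9  -13.4  142.5]]
tare [439.7 -75.4  54. ] [443.  -84.2  54. ]
power [441.2  -8.2  54. ] [442.2 -14.2  54. ]
menu [ 440.5 -137.2   54. ] [ 442.2 -145.3   54. ]
[524.6 -17.6 144. ]
[ 520.4 -162.1  144. ]
[715.5 -19.2 144. ]
[ 714.9 -159.9  144. ]
```

The bar front is at x≈601, centred at y≈-89, with its top at z≈169. The balance yaw is about 0. Cup candidates:
- The grey cup on the pan, scene (340,183), which is the one to leave standing.
- The yellow cup, scene (270,288), excluded by its colour.
- The small clear cup, side (247,311), excluded because it is smaller.

Next I'll turn the tool to yaw 0, close the fingers and look from above the key.

```bash
python3 -m inch '{"hand":[0,0,0,0,0,0,0,0,0,0,0,0,0,0,0,0],"turn":[0.144,0.144,0.144,0,0,0,0,0,0,0,0,0,0,0,0,0],"delta_pos":[[0,0,0],[0,0,0],[0,0,0],[1.7,-4.4,0],[1.7,-4.4,0],[1.7,-4.4,0],[1.7,-4.4,0],[1.7,-4.4,0],[1.7,-4.4,0],[1.7,-4.4,0],[1.7,-4.4,0],[1.7,-4.4,0],[1.7,-4.4,0],[1.7,-4.4,0],[0,0,0],[0,0,0]]}'
python3 - <<'E'
from h import *
np.set_printoptions(precision=1,suppress=True)
print(env.state()['eef_pos'],env.state()['tcp_rot'])
p,d,W,c=cloud("wrist");cv2.imwrite("pics/w1.png",p);np.savez("w1.npz",W=W)
for l in ["tare_key_top","shield_grip","power_key_top","menu_key_top"]:
    for r in search_frame("wrist",l)[:2]:
        u,v=map(int,r['centre']);print(l,r,W[v,u])
E
```

```text
t: 2.35
eef_pos: [449.0, -82.4, 292.3]
tcp_rot: [3.141, -0.0, 0.004]
ft_force: [-0.8, -0.5, 0.6]
opening: 0.001
[449.  -82.4 292.3] [ 3.1 -0.   0. ]
tare_key_top {'centre': [233.2, 221.1], 'p': 0.74} [444.6 -10.7  53. ]
tare_key_top {'centre': [313.1, 224.3], 'p': 0.66} [442.5 -78.9  54.4]
power_key_top {'centre': [231.6, 221.5], 'p': 0.61} [444.8  -9.2  53.8]
menu_key_top {'centre': [380.9, 223.3], 'p': 0.66} [ 443.3 -136.    53.8]
```

View pics/w1.png

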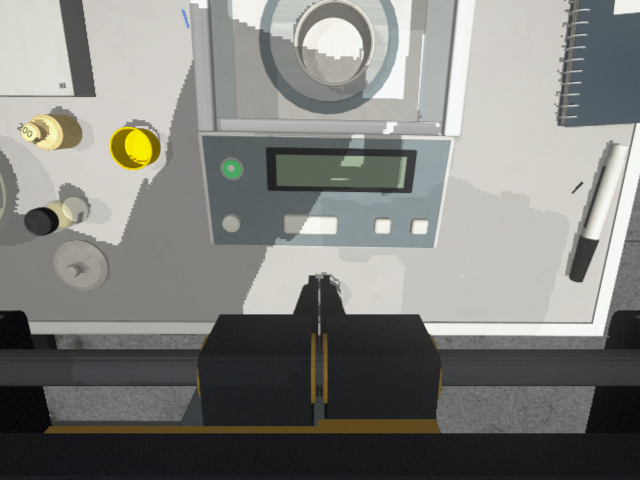

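The wrist view shows the long tare key at (310,224), which is about (442,-77,54). The round key is at (231,223) and the square keys at (382,226) and (419,226). The spacings of about 68 mm and 61 mm match the description. Next I'll move behind the bar at safe height and check again.

```bash
python3 -m inch '{"hand":[0,0,0,0,0,0],"turn":[0,0,0,0,0,0],"delta_pos":[[3.8,0.13,0],[3.8,0.13,0],[3.8,0.13,0],[3.8,0.13,0],[3.8,0.13,0],[0,0,0]]}'
python3 - <<'E'
from h import *
np.set_printoptions(precision=1,suppress=True)
print(env.state()['eef_pos'],env.state()['tcp_rot'])
p,d,W,c=cloud("wrist");cv2.imwrite("pics/w2.png",p)
m=(p.max(-1)<90)&(W[...,2]>140)&(W[...,2]<180)&(W[...,0]>540)&(W[...,0]<620)&(abs(W[...,1]+88)<50)
Q=W[m];print(len(Q),np.percentile(Q,[2,10,50,90,98],axis=0))
for l in ["shield_grip"]:
    for r in search_frame("wrist",l)[:2]:
        u,v=map(int,r['centre']);print(l,r,W[v,u])
E
```

```text
t: 3.2
eef_pos: [641.6, -91.0, 291.1]
tcp_rot: [3.141, -0.001, -0.001]
ft_force: [-0.7, -0.1, -0.0]
opening: 0.008
[641.6 -91.  291.1] [ 3.1 -0.  -0. ]
774 [[ 607.8 -117.4  146.6]
 [ 608.2 -114.9  148.7]
 [ 608.9  -74.4  157.9]
 [ 609.5  -63.1  165.8]
 [ 609.8  -60.9  166.9]]
shield_grip {'centre': [314.4, 205.6], 'p': 0.82} [668.7 -88.3 142.8]
```

View pics/w2.png

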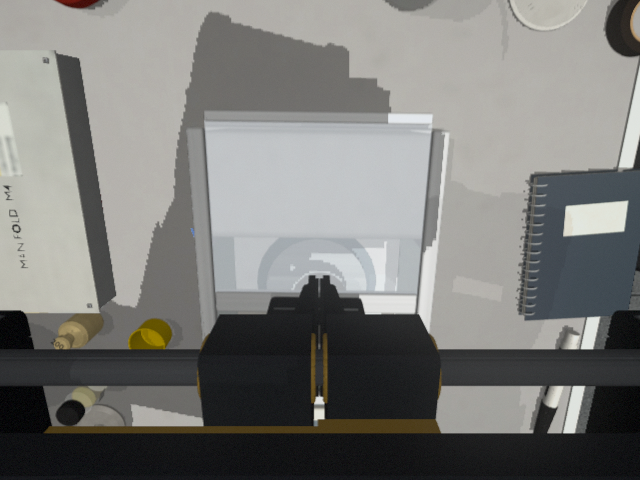

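Rear face at x≈609, bar centred at y≈-89, glass at z≈143, so a tip height of about 155 is good. Descending.

```bash
python3 -m inch '{"hand":[0,0,0,0,0,0],"turn":[0,0,0,0,0,0],"delta_pos":[[0,-0.1,2],[0,-0.1,2],[0,0,1],[0,0,0.6],[-0.8,0,0],[0,0,0]]}'
python3 -m inch '{"hand":[0,0,0,0],"turn":[0,0,0,0],"delta_pos":[[-0.6,0,0],[-0.4,0,0],[-0.4,0,0],[0,0,0]]}'
```

```text
t: 3.9
eef_pos: [629.9, -87.7, 237.0]
tcp_rot: [3.141, -0.0, 0.0]
ft_force: [0.3, -0.3, 0.2]
opening: 0.007
t: 4.3
eef_pos: [616.3, -87.6, 236.6]
tcp_rot: [3.141, -0.0, 0.001]
ft_force: [0.7, 0.3, -0.5]
opening: 0.008
```

```bash
python3 -m inch '{"hand":[0,0,0,0,0,0,0,0],"turn":[0,0,0,0,0,0,0,0],"delta_pos":[[-0.2,0,0.3],[-0.5,0,0],[-0.5,0,0],[-0.5,0,0],[-0.5,0,0],[-0.5,0,0],[-0.5,0,0],[0,0,0]]}'
python3 - <<'E'
from h import *
p,d=viewer.read_camera("side");cv2.imwrite("pics/s3.png",cv2.resize(p[150:355,265:475],None,fx=2.9,fy=2.9))
E
```

```text
t: 5.1
eef_pos: [584.1, -87.6, 233.4]
tcp_rot: [3.141, 0.001, 0.001]
ft_force: [0.3, -0.8, -0.1]
opening: 0.009
```

View pics/s3.png

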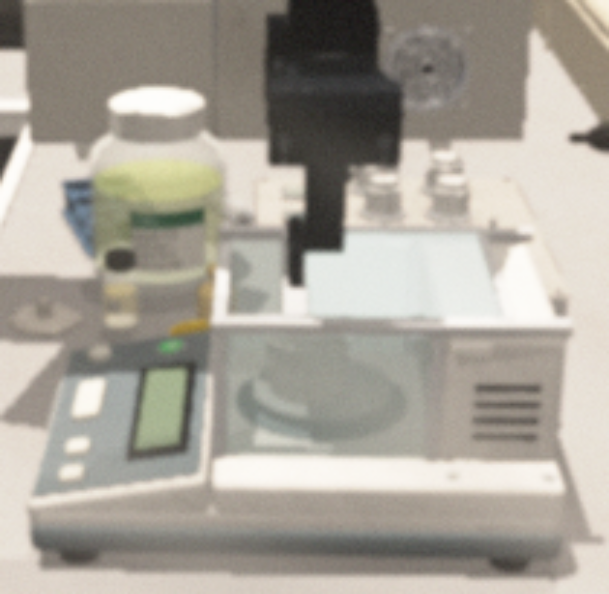

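The bar (crop 295,250) moves with the finger, and the gap to the front frame (crop 225) is about 40 mm. I'll keep going and slow down near the stop.

```bash
python3 -m inch '{"hand":[0,0,0,0,0,0],"turn":[0,0,0,0,0,0],"delta_pos":[[-0.5,0,0],[-0.5,0,0],[-0.5,0,0],[-0.5,0,0],[-0.3,0,0],[0,0,0]]}'
python3 - <<'E'
from h import *
p,d=viewer.read_camera("side");cv2.imwrite("pics/s4.png",cv2.resize(p[150:355,265:475],None,fx=2.9,fy=2.9))
E
python3 -m inch '{"hand":[0,0,0,0],"turn":[0,0,0,0],"delta_pos":[[-0.2,0,0],[-0.2,0,0],[-0.2,0,0],[0,0,0]]}'
```

```text
t: 5.75
eef_pos: [561.2, -87.7, 233.2]
tcp_rot: [3.142, 0.001, 0.001]
ft_force: [-1.4, -0.3, -0.2]
opening: 0.006
t: 6.2
eef_pos: [555.5, -87.6, 233.2]
tcp_rot: [3.142, 0.0, 0.001]
ft_force: [-0.6, 0.1, 0.3]
opening: 0.003
```

View pics/s4.png

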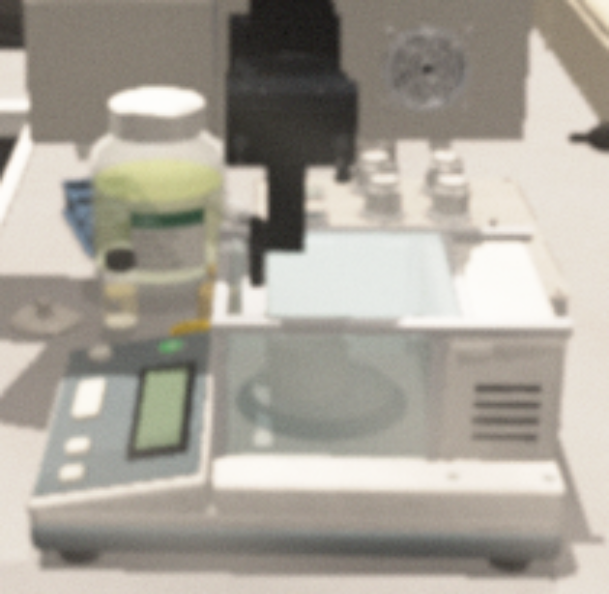

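```bash
python3 -m inch '{"hand":[0,0,0,0,0],"turn":[0,0,0,0,0],"delta_pos":[[-0.2,0,0],[-0.2,0,0],[-0.1,0,0],[-0.1,0,0],[0,0,0]]}'
python3 -m inch '{"hand":[0,0,0,0,0],"turn":[0,0,0,0,0],"delta_pos":[[-0.1,0,0],[-0.1,0,0],[-0.1,0,0],[-0.1,0,0],[0,0,0]]}'
python3 - <<'E'
from h import *
p,d=viewer.read_camera("side");cv2.imwrite("pics/s5.png",cv2.resize(p[215:300,300:450],None,fx=5,fy=5))
p,d=viewer.read_camera("scene");cv2.imwrite("pics/s6.png",cv2.resize(p[90:240,250:410],None,fx=3.8,fy=3.8))
E
```

```text
t: 6.7
eef_pos: [549.6, -87.6, 233.2]
tcp_rot: [3.142, 0.0, 0.001]
ft_force: [-0.4, -0.0, -0.8]
opening: 0.002
t: 7.2
eef_pos: [545.6, -87.6, 233.3]
tcp_rot: [3.141, 0.0, 0.001]
ft_force: [0.3, 0.7, -0.3]
opening: 0.009
```

View pics/s5.png

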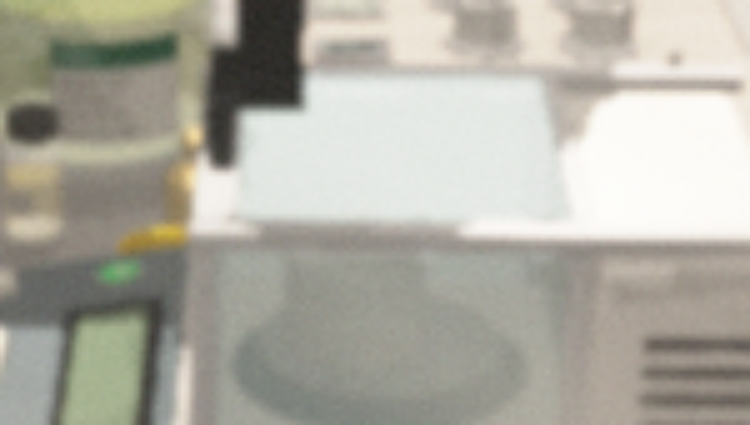

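View pics/s6.png

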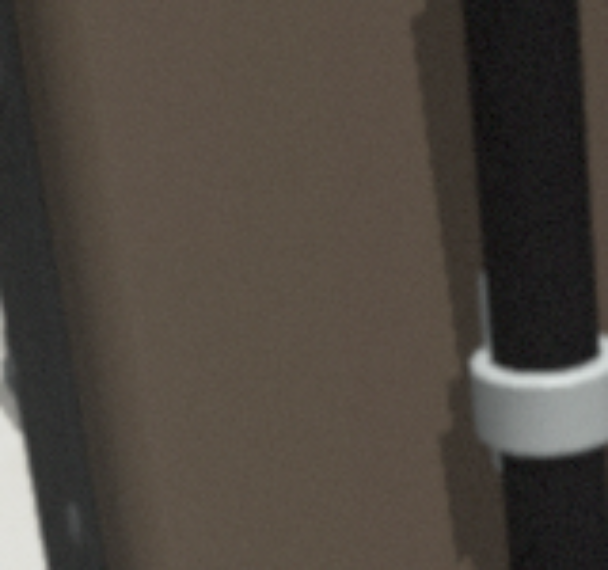

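The gap is nearly closed in the side view, and the scene view is blocked by the arm. No stop force yet, so I'll advance in 1 mm rows.

```bash
for i in 1; do python3 -m inch '{"hand":[0,0,0],"turn":[0,0,0],"delta_pos":[[-0.1,0,0],[-0.1,0,0],[0,0,0]]}'; done
python3 -m inch '{"hand":[0,0,0],"turn":[0,0,0],"delta_pos":[[-0.1,0,0],[-0.1,0,0],[0,0,0]]}'
```

```text
t: 7.6
eef_pos: [543.7, -87.7, 233.2]
tcp_rot: [3.141, 0.0, 0.001]
ft_force: [0.5, -0.7, -0.5]
opening: 0.005
t: 7.9
eef_pos: [542.8, -87.7, 233.4]
tcp_rot: [3.141, -0.003, 0.0]
ft_force: [8.0, 2.0, -4.7]
opening: 0.004
```

The force rose to 8 N with the tool stalled at x=542.8, so the roof is at its stop. I'll hold briefly, back off and rise.

```bash
python3 -m inch '{"hand":[0,0,0],"turn":[0,0,0],"delta_pos":[[0,0,0],[0,0,0],[0,0,0]]}'
python3 -m inch '{"hand":[0,0,0,0,0,0,0],"turn":[0,0,0,0,0,0,0],"delta_pos":[[0.5,0,0],[1,0,0],[0.8,0,0],[0,0,-3],[0,0,-3],[0,0,-1],[0,0,0]]}'
python3 - <<'E'
from h import *
np.set_printoptions(precision=1,suppress=True)
p,d,W,c=cloud("side");cv2.imwrite("pics/s7.png",cv2.resize(p[215:300,300:450],None,fx=5,fy=5))
m=(p.max(-1)<90)&(W[...,2]>140)&(W[...,2]<175)&(W[...,0]>500)&(W[...,0]<660)&(abs(W[...,1]+88)<50)
Q=W[m];print(len(Q),np.percentile(Q,[2,10,50,90,98],axis=0))
E
```

```text
t: 8.2
eef_pos: [542.8, -87.7, 233.3]
tcp_rot: [3.141, -0.003, 0.001]
ft_force: [7.4, 0.5, -4.5]
opening: 0.008
t: 8.9
eef_pos: [565.2, -87.7, 304.2]
tcp_rot: [3.141, -0.002, 0.001]
ft_force: [0.5, 0.5, -0.6]
opening: 0.006
88 [[ 523.5 -119.   147.4]
 [ 524.  -118.3  150.1]
 [ 526.3 -113.7  164.5]
 [ 529.   -76.5  166.3]
 [ 529.   -67.7  167. ]]
```

View pics/s7.png

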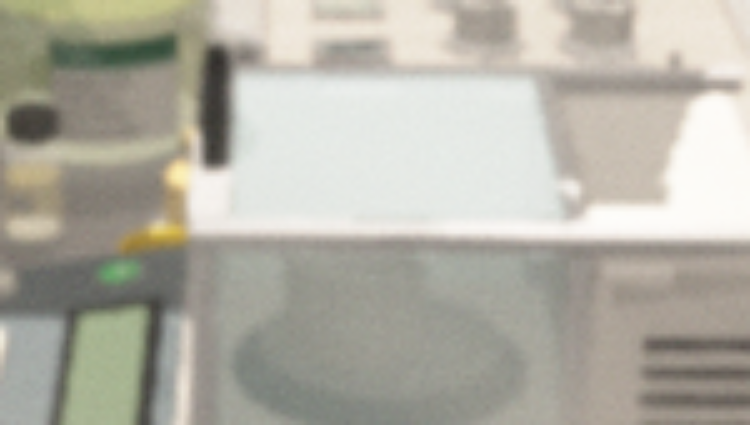

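The side view shows the bar right behind the front frame (crop 216,105); it moved 78 mm. Now I'll move over the tare key and check from the wrist.

```bash
python3 -m inch '{"hand":[0,0,0,0,0],"turn":[0,0,0,0,0],"delta_pos":[[-4.1,-0.36,0],[-4.1,-0.36,0],[-4.1,-0.36,0],[0,0,0],[0,0,0]]}'
python3 - <<'E'
from h import *
np.set_printoptions(precision=1,suppress=True)
p,d,W,c=cloud("wrist");cv2.imwrite("pics/w3.png",p)
for l in ["tare_key_top","shield_grip"]:
    for r in search_frame("wrist",l)[:2]:
        u,v=map(int,r['centre']);print(l,r,W[v,u])
m=(p.min(-1)>200)&(W[...,2]>50)&(W[...,2]<60)&(W[...,0]>425)&(W[...,0]<460)&(abs(W[...,1]+77)<35)
Q=W[m];print(len(Q),np.percentile(Q,[1,10,50,90,99],axis=0),(Q.min(0)+Q.max(0))/2)
E
```

```text
t: 9.45
eef_pos: [441.5, -76.9, 302.7]
tcp_rot: [-3.141, 0.001, 0.0]
ft_force: [-0.6, -0.3, 0.7]
opening: 0.004
tare_key_top {'centre': [317.7, 214.9], 'p': 0.73} [441.8 -76.   53. ]
tare_key_top {'centre': [240.0, 211.5], 'p': 0.39} [444.5  -8.8  53.3]
shield_grip {'centre': [337.5, 62.0], 'p': 0.73} [553.7 -88.1 141.7]
562 [[435.1 -97.   50.7]
 [436.2 -94.3  51.7]
 [441.9 -82.1  53. ]
 [448.3 -69.9  54.3]
 [449.9 -65.4  55.3]] [442.5 -81.2  53.2]
```

View pics/w3.png

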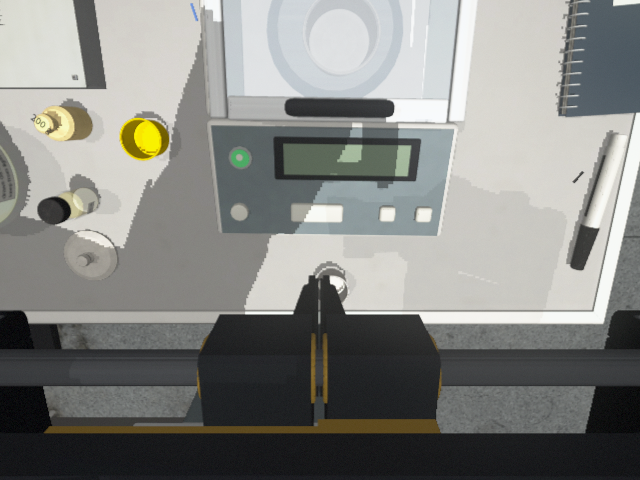

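The roof is shut, with the bar at (340,107) against the frame. The tare key at (317,213) is directly under the tool at (442,-76). Descending, with contact expected at TCP z≈133.

```bash
python3 -m inch '{"hand":[0,0,0,0,0,0,0],"turn":[0,0,0,0,0,0,0],"delta_pos":[[0,0,4],[0,0,4],[0,0,4],[0,0,2.5],[0,0,1.2],[0,0,0],[0,0,0]]}'
python3 -m inch '{"hand":[0,0,0,0,0],"turn":[0,0,0,0,0],"delta_pos":[[0,0,0.2],[0,0,0.2],[0,0,0.2],[0,0,0.1],[0,0,0]]}'
```

```text
t: 10.3
eef_pos: [442.3, -77.0, 146.0]
tcp_rot: [-3.141, 0.001, 0.001]
ft_force: [-0.1, -0.2, 0.6]
opening: 0.005
t: 10.8
eef_pos: [441.8, -76.9, 139.2]
tcp_rot: [3.142, -0.0, 0.001]
ft_force: [0.5, 0.2, 0.3]
opening: -0.0
```

```bash
python3 -m inch '{"hand":[0,0,0,0,0],"turn":[0,0,0,0,0],"delta_pos":[[0,0,0.1],[0,0,0.1],[0,0,0.1],[0,0,0.1],[0,0,0]]}'
python3 -m inch '{"hand":[0,0,0],"turn":[0,0,0],"delta_pos":[[0,0,0.1],[0,0,0.1],[0,0,0]]}'
python3 -m inch '{"hand":[0,0],"turn":[0,0],"delta_pos":[[0,0,0.1],[0,0,0]]}'
python3 -m inch '{"hand":[0,0],"turn":[0,0],"delta_pos":[[0,0,0.1],[0,0,0]]}'
```

```text
t: 11.3
eef_pos: [441.7, -76.9, 135.1]
tcp_rot: [3.142, 0.0, 0.001]
ft_force: [-0.4, 0.1, -0.1]
opening: 0.007
t: 11.6
eef_pos: [441.7, -76.9, 133.1]
tcp_rot: [3.142, 0.0, 0.001]
ft_force: [0.9, 0.5, -0.5]
opening: 0.004
t: 11.8
eef_pos: [441.8, -77.0, 132.2]
tcp_rot: [3.141, -0.0, 0.001]
ft_force: [-0.4, 0.5, 1.1]
opening: 0.009
t: 12.0
eef_pos: [441.9, -77.0, 131.2]
tcp_rot: [3.141, -0.001, 0.001]
ft_force: [0.2, 0.2, 2.9]
opening: 0.004
```

Contact at about z=132. Continuing 1 mm at a time until it bottoms.

```bash
python3 -m inch '{"hand":[0,0],"turn":[0,0],"delta_pos":[[0,0,0.1],[0,0,0]]}'
python3 -m inch '{"hand":[0,0],"turn":[0,0],"delta_pos":[[0,0,0.1],[0,0,0]]}'
python3 -m inch '{"hand":[0,0],"turn":[0,0],"delta_pos":[[0,0,0.1],[0,0,0]]}'
```

```text
t: 12.2
eef_pos: [442.0, -77.0, 130.2]
tcp_rot: [3.141, -0.001, 0.001]
ft_force: [1.6, 1.0, 2.1]
opening: 0.003
t: 12.4
eef_pos: [442.1, -77.0, 129.3]
tcp_rot: [3.141, -0.001, 0.001]
ft_force: [3.0, 1.2, 3.7]
opening: 0.002
t: 12.6
eef_pos: [442.2, -77.0, 128.4]
tcp_rot: [3.141, -0.001, 0.001]
ft_force: [4.2, 1.4, 5.4]
opening: 0.002
```

```bash
python3 -m inch '{"hand":[0,0],"turn":[0,0],"delta_pos":[[0,0,0.1],[0,0,0]]}'
```

```text
t: 12.8
eef_pos: [442.3, -77.0, 127.9]
tcp_rot: [3.141, -0.002, 0.001]
ft_force: [1.5, 1.6, 17.6]
opening: 0.002
```

The force jumped to 17.6 N with z stalled about 4 mm below contact, so the key has bottomed. Retracting.

```bash
python3 -m inch '{"hand":[0,0,0,0,0,0,0,0],"turn":[0,0,0,0,0,0,0,0],"delta_pos":[[0,0,-0.2],[0,0,-0.5],[0,0,-2],[0,0,-4],[0,0,-4],[0,0,-4],[0,0,-3],[0,0,0]]}'
python3 - <<'E'
from h import *
np.set_printoptions(precision=1,suppress=True)
p,d,W,c=cloud("wrist");cv2.imwrite("pics/w4.png",p)
m=(p.min(-1)>200)&(W[...,2]>45)&(W[...,2]<60)&(W[...,0]>425)&(W[...,0]<460)&(abs(W[...,1]+77)<35)
Q=W[m];print(len(Q),np.percentile(Q,[1,10,50,90,99],axis=0))
E
```

```text
t: 13.6
eef_pos: [442.0, -77.1, 307.4]
tcp_rot: [3.14, -0.004, 0.001]
ft_force: [-0.7, -0.4, -0.5]
opening: 0.006
558 [[432.5 -96.5  48. ]
 [433.8 -93.7  49.4]
 [439.6 -81.3  50.9]
 [446.  -68.9  52.1]
 [447.1 -63.5  53.1]]
```

View pics/w4.png

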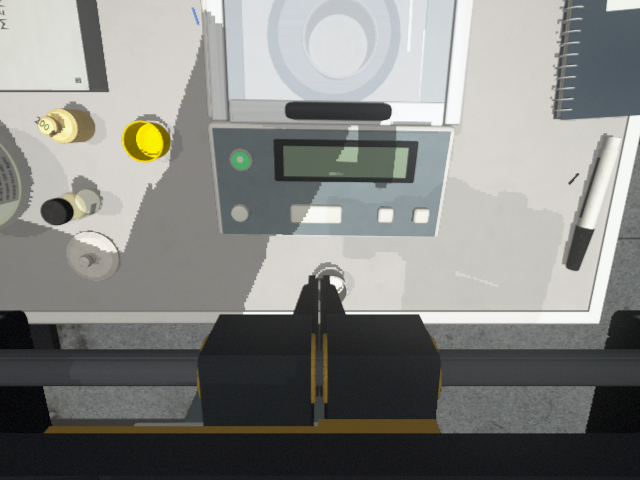

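The key reads z≈51 against 53 earlier, but the arm was still settling. I'll recheck against the neighbouring keys once it is still.

```bash
python3 -m inch '{"hand":[0,0,0],"turn":[0,0,0],"delta_pos":[[0,0,0],[0,0,0],[0,0,0]]}'
python3 - <<'E'
from h import *
np.set_printoptions(precision=1,suppress=True)
p,d,W,c=cloud("wrist")
for n,cy in (("tare",-77),("menu",-139),("print",-171),("power",-10)):
    h=20 if n=="tare" else 5
    k=(abs(W[...,0]-442)<5)&(abs(W[...,1]-cy)<h)&(W[...,2]>30)
    print(n,k.sum(),np.median(W[k],axis=0))
k=(abs(W[...,0]-442)<5)&(abs(W[...,1]+109)<6);print('console',np.median(W[k],axis=0))
print(env.state()['eef_pos'],env.state()['ft_force'])
p,d,W,c=cloud("side")
m=(p.max(-1)<90)&(W[...,2]>140)&(W[...,2]<175)&(W[...,0]>500)&(W[...,0]<660)&(abs(W[...,1]+88)<50)
print(np.median(W[m],axis=0))
p,d=viewer.read_camera("scene");cv2.imwrite("pics/s8.png",p)
E
```

```text
t: 13.95
eef_pos: [441.5, -76.9, 303.2]
tcp_rot: [-3.141, 0.002, 0.001]
ft_force: [-0.2, 1.0, -0.3]
opening: 0.002
tare 547 [442.4 -77.   53.4]
menu 118 [ 442.2 -138.6   53.2]
print 120 [ 442.6 -170.5   53.2]
power 129 [442.5 -10.5  52.9]
console [ 442.1 -109.1   48.1]
[441.6 -76.9 303.4] [-0.7  0.  -1. ]
[ 525.7 -112.3  164.3]
```

View pics/s8.png

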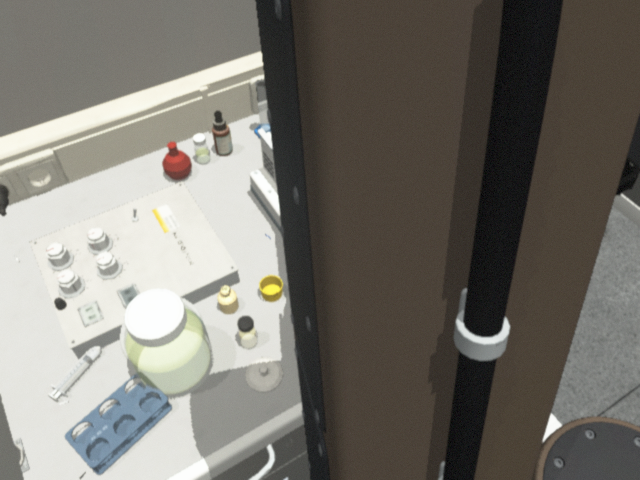

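All four keys stand at the same height (about 53 mm), the roof is shut, and the lid, weight and vial are at their starting pixels. The tool is clear, so I'm handing in.

```bash
python3 -c "
from cell import ticket
print(ticket.job_done())"
```

```text
the job is handed in; nothing more can be done
None
```

I slid the roof shut, pressed the tare key fully down and let it spring back, then withdrew and handed the job in at about 14 s. No verdict was reported.

- **Roof:** I pushed it with closed fingertips behind the grip bar, about 78 mm, until it met the stop at about 8–9 N. After I withdrew, the bar stayed right behind the front frame, its median x reading 525.7 mm (526.3 mm just after closing).
- **Tare key:** It started to move at TCP z≈132 mm and bottomed about 4 mm lower. The last force reading was about 17.6 N in z (limit 25 N).
- **Last checks:** All four keys read 52.9–53.4 mm high, about 5 mm above the console. The cup is on the pan. The lid, weight and vial look unmoved in the scene camera. The tips are about 170 mm above the key, with the wrist force at noise level.
- **Disagreements:**
  - One key-height reading right after the retract gave 51 mm because the arm was still settling; the repeat gave 53.4 mm.
  - The scene camera's final view of the balance was blocked by the arm, so the roof was confirmed from the side and wrist cameras.
  - I only checked the cup by eye in the wrist view and did not measure its position.

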